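# Nip up the manifold's taper plug with the tee key

## Task

The brass square-headed taper plug in the spare port of the gas manifold has only been started by hand. Take the larger tee key from the stand, seat its socket fully on the plug's head and tighten the plug clockwise until it is snug, about 0.6 N m; there is no stop to turn to, and overtightening splits the port. Then stand the key upright again in the stand's free hole and leave everything else where it is.

Things in the scene. Friction and masses are not known exactly. Their poses are not given: they have to be found in the camera images.
- plug_body: the brass taper plug. It turns clockwise from above to tighten (2.2 mm a turn), first with a drag of 0.1 N m; after 0.6 to 2.3 rad, differing from port to port, the taper bites and the moment climbs by about 1 N m per rad, in little slips of 0.15 N m; the plug stays where it is left. Snug is 0.45 to 0.9 N m (aim at 0.6); from 1.0 N m it slips on and the port splits. Origin on the bench under its axis
- plug_head (a point): centre of the top face of the plug's square head, 94 to 95 mm above the bench; z up, x and y square to its flats (they turn with the plug). The head is 20 mm across flats and 19 mm high, its upper 4 mm chamfered to 15 mm; 28 mm below the top face is the manifold's round boss, 52 mm across
- manifold: bolted-down aluminium manifold block on a base plate; its origin lies at bench level under the plug's axis. Block: 60 mm along x, from y = -35 to 185 mm, top 60 mm above the bench. Along its +y side of the plug stand a round pressure gauge (axis 105 mm from the plug, 52 mm across, top at 126 mm) and a needle valve with a black knob (158 mm from the plug, top at 102 mm)
- key: the larger of two steel tee keys, 86 mm tall, 0.3 kg; origin at the centre of the socket's mouth (its underside), z up the stem, x along the cross bar. Eight-sided socket, 36 mm across flats, 34 mm high, with a square hole of 22 mm, 16 mm deep, its flats square to x and y; stem 13 mm thick. It starts upright in one of the stand's holes, the mouth on the hole's floor
- key_hub (a point): centre of the larger key's hub, the place to grip, 73 mm above the mouth: flat-sided, 32 mm along x, 14 mm along y, 26 mm high; the cross bar (along x, 10 mm thick, 80 mm long) runs through it
- small_key: the smaller tee key (socket 29 mm across flats with a 14 mm square hole, 72 mm tall, bar 60 mm); it stands in the other hole, does not fit this plug and is left alone
- stand: fixed black plastic key stand, 70 mm along x, 200 mm along y, 34 mm high, with two round holes of 44 mm diameter, 24 mm deep, 60 mm either side of its middle along y; origin at the centre of its underside
- stand_hole0 (a point): centre of the mouth of the stand's hole at y = +60 mm, on the stand's top face
- stand_hole1 (a point): centre of the mouth of the stand's hole at y = -60 mm, on the stand's top face
- cell: bystander: prismatic aluminium battery cell, 150 x 40 x 106 mm, upright; origin at the centre of its underside, x along its length
- gland: bystander: white cable gland, 31 mm across, 30 mm high; origin under its centre
- tape_reel: bystander: flat reel of thread tape, 50 mm across, 15 mm high; origin under its centre
- spare_plug: bystander: small hexagon-headed brass plug standing on its thread, 25 mm across, 26 mm high; origin under its centre
- sealant_jar: bystander: white jar, 48 mm across, 60 mm high; origin under its centre
- connector: bystander: grey box-shaped connector, 72 x 42 x 33 mm; origin under its middle
There are look-alikes about, which are no part of the job. What is shaped like the key but brown or red is not meant.

How it is judged (in metres and radians):
On the way, in this order (a step that is already met when the one before it is completed fails the run):
1. the larger key's socket is seated over the plug's head (z of key in the frame of plug_head below -0.012 m and horizontal distance between key and plug_head below 0.004 m and angle between the z axis of key and the z axis of plug_head, either way round below 0.12 rad), for 0.2 s.
2. the plug is snug: the taper has been driven past 0.4 N m (the taper_snug point in its thread, 15 mm off the axis, is dragged round), with the key on the head (all of step 1 and distance of taper_snug from where it was at the start of the episode above 0.0008 m), for 0.2 s.
At the end, for the whole second after the job is handed in: The plug is left snug (turned until the taper held at least 0.4 N m, never past 1.0 N m), and the larger key stands released, at rest and upright (within 0.12 rad) in a hole of the stand, its mouth over 20 mm below the stand's top and within 7 mm of the hole's centre (distance of taper_snug from where it was at the start of the episode above 0.0008 m and ((horizontal distance between key and stand_hole0 below 0.007 m and z of key in the frame of stand_hole0 below -0.02 m) or (horizontal distance between key and stand_hole1 below 0.007 m and z of key in the frame of stand_hole1 below -0.02 m)) and angle between key's own z axis and vertical below 0.12 rad and linear speed of key below 0.02 m/s); the robot touches nothing.
It fails at once if the plug is overtightened and splits the port (turned on with 1.0 N m or more, so that the taper_split point in the thread, 15 mm off the axis, is dragged round) (distance of taper_split from where it was at the start of the episode above 0.0012 m).
It fails at once if a bystander or the smaller key is moved by more than 30 mm (distance of any of small_key, cell, gland, tape_reel, spare_plug, sealant_jar, connector from where it was at the start of the episode above 0.03 m).
It also fails if it takes over 72 s, if anything falls off the work surface, if the arm or the gripper's body presses on something with over 40 N, if the wrist force passes 120 N, or if a joint passes its speed limit or range.

## Robot

A 7-joint arm with a two-finger parallel gripper is mounted at the origin on the work surface. World frame = base frame: x ahead of the robot, y to its left, z up, the work surface at z = 0. Lengths are in mm, angles in rad, forces in N, time in s.
With the tool pointing down it reaches from about 350 to 900 mm from the base axis. Payload 8.1 kg.
Tool frame: the origin (TCP) lies on the centre line of the jaws, within the pads' length; the fingertips stand manip.tcp_to_tips ahead of it and the grasp point (between the pads) is the TCP (manip.tcp_to_tips is the distance from the TCP to the fingertips, in mm); z points along the fingers, x is the direction in which the jaws open and shut, and the axes are right-handed (so a half turn about z gives the same grasp; the last joint's range is limited). The gripper opens to 85 mm and grips with 20 to 120 N. Pads are 22 mm wide; open, the fingers measure 114 mm over their backs; the gripper's body (76 mm by 85 mm) begins 54 mm behind the grasp point. The pads swing forward as they close: fully open they stand 13 mm farther back than shut.
Start: joints at [1.056, 0.434, 0.025, 1.573, -0.012, 1.134, -0.075], TCP at [250.141, -572.774, 250.323] pointing down, gripper open.
Joint ranges: [-2.62, 2.62], [-0.44, 2.09], [-1.27, 1.32], [0.08, 2.57], [-1.32, 4.46], [0.12, 2], [-2.74, 2.74]. Speed limits (rad/s): [2.22, 2.22, 3.01, 3.01, 3.14, 3.14, 3.14].

## Interface

Orientations are given as a unit quaternion [x, y, z, w].
In Python, from station import manip gives the robot as it stands.
- The arm moves only by the shell command python3 -m pendant 'ROWS' [FORCE]. ROWS is JSON, a list of rows, each a list of 7 numbers: the turn, a rotation vector about the tool's x, y, z in rad, then the shift along the tool's x, y, z in mm, then the closure, from 0 (fully open) to 1 (shut). A call has 1 to 20 rows; each row shifts and turns the pose as measured when the row begins, along the tool's axes as they then stand; what a row does not reach is not made up. A row lasts 1/8 s, in which the tool goes at most 62.5 mm and 10.7 degrees, less where a joint would pass 70% of its speed; a pose out of reach is approached as far as the arm can. A call with a gripper value outside its range is refused whole. The fingers move at their own pace and stop on an object; FORCE is the grip in N (left out, the last holds). Time passes only in rows, so rows that do not move let the fingers close. It gives the time, the measured TCP pose, the force and the opening at its end, in the units of the state.
- manip.get_obs(): the state, without advancing time (a new reading comes with each control period).
- manip.capture(name): name is "side" or "top" or "wrist"; returns a dict with "frame" (480x640x3 uint8, red, green, blue), "depth" (480x640 float32, mm along the optical axis (not along the pixel's ray), 0 where there is no reading), "K" (3x3 intrinsics, pixels), "D" ([k1, k2, p1, p2, k3] as OpenCV has them; the pictures are not rectified), "R" (3x3) and "t" (3): a world point X has camera coordinates R X + t. Camera axes: x right, y down, z forward; pixel columns grow to the right and rows downward; lengths in mm; the calibration is good to about 2 mm. A picture is of the moment at which its call begins.
- manip.hand_in(): hands the job in, once; it reports no verdict.
The state is a dict: "time_s": time; "q": joint angles; "qvel": joint speeds; "effort": joint torques, N m; "eef_pos": TCP position; "tcp_rot": TCP orientation; "contact_force": force on the tool from outside, world axes, zero at the start; "moment": the same for the moment, N m; "grip_width": opening from 0.0 (shut) to 1.0 (fully open).
Only numpy, scipy, OpenCV 4.12 (cv2) and the standard library are available. Lean on these libraries where they do the work, as an engineer would, in place of code of your own. Each camera call takes 0.05 s, during which the arm holds its last target.

## Working session

There is one attempt and no reset: what is moved stays moved. The work goes in short steps, Python scripts to look and compute and a shell command to move; the robot and the scene stay as the last step left them, time stands still between calls to the robot, and variables do not carry over. Pictures are saved under pics/ and viewed, and the job is handed in when it is done.

```bash
ls; mkdir -p pics; python3 - <<'E'
from station import manip
import cv2,numpy as np
print(manip.get_obs(), manip.tcp_to_tips)
for n in ("side","top","wrist"):
    c=manip.capture(n); np.savez(f"pics/{n}0.npz",**c)
    cv2.imwrite(f"pics/{n}0.png",c["frame"][:,:,::-1]); print(n,c["K"].tolist(),c["D"],c["R"].tolist(),c["t"],(c["depth"]>0).mean())
E
```

```text
pics
{'time_s': 0.0, 'q': array([ 1.05639101,  0.43525485,  0.02494905,  1.57413326, -0.01160603,
        1.13401009, -0.07511002]), 'qvel': array([ 5.61173143e-04, -1.69178402e-04, -1.48495508e-03, -1.40085838e-03,
        7.89439035e-05,  7.50512933e-04,  5.77704337e-04]), 'effort': array([-5.24190527e-04, -6.70479870e+01,  1.02377795e+00, -3.16219568e+01,
        1.51231396e-02,  1.24799501e-02, -1.55229958e-05]), 'eef_pos': array([ 249.92763526, -572.30731196,  249.4918916 ]), 'tcp_rot': array([ 8.36722010e-01, -5.47627235e-01, -7.29425441e-04, -3.96706009e-04]), 'contact_force': array([ 0.39749156,  0.06563836, -0.15771002]), 'moment': array([-0.0081317 , -0.03273023,  0.03230374]), 'grip_width': 1.0026908433999828} 19.0
side [[619.3499289878706, 0.0, 313.7343739681962], [0.0, 619.3499289878706, 238.73102475901962], [0.0, 0.0, 1.0]] [-0.11063664  0.          0.          0.          0.        ] [[-0.9584613478780898, -0.2851577618604289, -0.006074164507662413], [-0.14846009768585638, 0.516956040799043, -0.8430397685023429], [0.2435394095805054, -0.8071192617774208, -0.53781693283
[... 241 characters left out ...]
0.007922803554998041, -0.9999685527822658, -0.0003501861930070361], [-0.9828062545553737, -0.007722221985666402, -0.18447827323140797], [0.1844697676874637, 0.0018057502997239538, -0.9828365296808967]] [-105.01397934  611.26636736  952.22856575] 0.9960319010416666
wrist [[331.4550139526021, 0.0, 324.97667119069615], [0.0, 331.4550139526021, 237.29410291600269], [0.0, 0.0, 1.0]] [-0.00091752  0.          0.          0.          0.        ] [[0.4003395449266072, -0.9163664307524825, -0.0009018635797380715], [-0.8770042342798158, -0.3834280809417746, 0.28956256629714006], [-0.26569121517888905, -0.11513240784100434, -0.9571586633581193]] [-624.80793528  -38.1749522   378.98177425] 0.99603515625
```

View pics/side0.png

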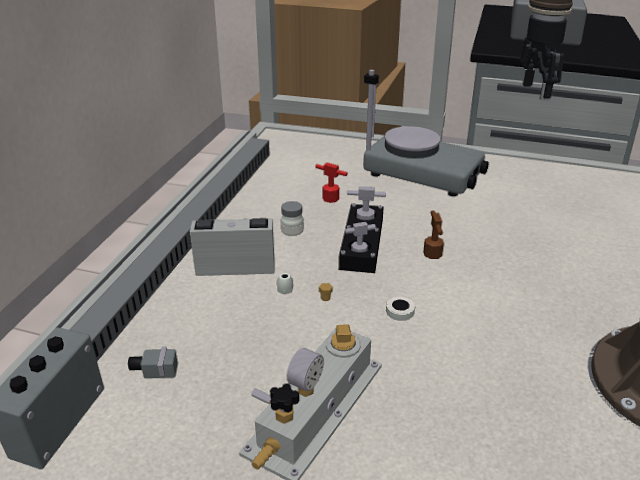

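View pics/top0.png

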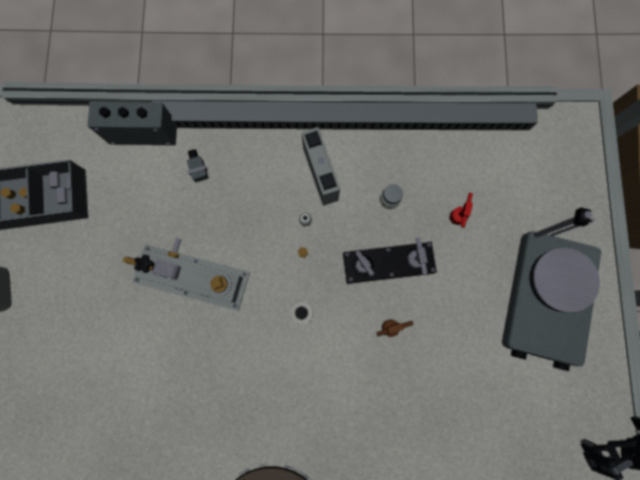

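View pics/wrist0.png

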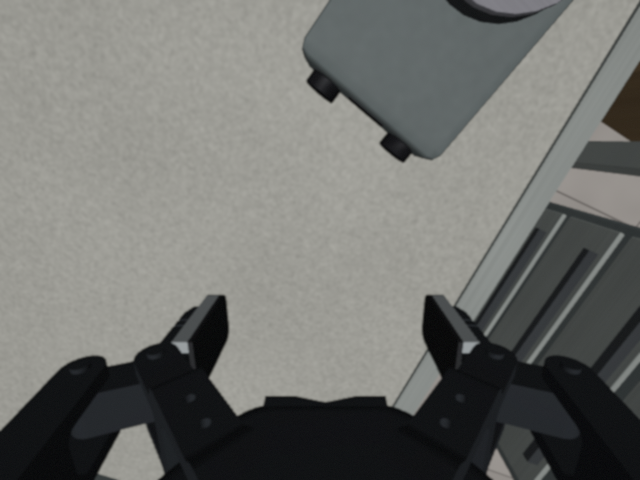

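The top view shows the stand at about (390,262) with keys at (362,265) and (418,255). The plug head is at (219,284), the gauge near (166,270) and the valve knob at (144,263). In the side view the far key, at (366,200), is the larger one.

```bash
cat > h.py <<'E'
import numpy as np,cv2
from station import manip
def grab(n,tag):
    c=manip.capture(n); cv2.imwrite(f"pics/{n}{tag}.png",c["frame"][:,:,::-1]); np.savez(f"pics/{n}{tag}.npz",**c); return c
def load(f): return dict(np.load(f"pics/{f}.npz"))
def cloud(c):
    h,w=c["depth"].shape
    uv=np.stack(np.meshgrid(np.arange(w),np.arange(h)),-1).reshape(-1,1,2).astype(np.float64)
    n=cv2.undistortPoints(uv,c["K"],c["D"]).reshape(-1,2)
    z=c["depth"].reshape(-1,1).astype(float)
    P=np.hstack([n*z,z]); X=(P-c["t"])@c["R"]
    return X.reshape(h,w,3)
def ray(c,uv,z):
    n=cv2.undistortPoints(np.array(uv,float).reshape(-1,1,2),c["K"],c["D"]).reshape(-1,2)
    d=np.hstack([n,np.ones((len(n),1))])@c["R"]; o=-c["R"].T@c["t"]
    return o+d*((z-o[2])/d[:,2])[:,None]
def proj(c,X):
    return cv2.projectPoints(np.array(X,float).reshape(-1,1,3),cv2.Rodrigues(c["R"])[0],c["t"],c["K"],c["D"])[0].reshape(-1,2)
E
python3 - <<'E'
from h import *
c=load("top0"); X=cloud(c)
f=c["frame"][:,:,::-1]
cv2.imwrite("pics/tz1.png",cv2.resize(f[220:310,330:450],None,fx=6,fy=6,interpolation=cv2.INTER_CUBIC))
cv2.imwrite("pics/tz2.png",cv2.resize(f[230:320,120:260],None,fx=5,fy=5,interpolation=cv2.INTER_CUBIC))
for n,(a,b,cc,d) in {"keys":(225,300,335,445),"man":(235,315,125,255)}.items():
    S=X[a:b,cc:d]; z=S[...,2]
    print(n)
    for lo,hi in ((28,40),(55,66),(66,80),(80,92),(92,105),(105,140)):
        m=(z>lo)&(z<hi)
        if m.sum()>3: print(lo,hi,m.sum(),S[m].mean(0).round(1),S[m].min(0).round(0),S[m].max(0).round(0))
E
```

```text
keys
28 40 2154 [ 553.9 -251.1   35. ] [ 509. -358.   28.] [ 602. -152.   40.]
55 66 12 [ 554.3 -269.9   62. ] [ 534. -311.   57.] [ 564. -185.   66.]
66 80 99 [ 548.7 -211.7   75.3] [ 521. -311.   67.] [ 575. -176.   80.]
80 92 202 [ 558.4 -272.1   85.8] [ 524. -326.   80.] [ 601. -184.   92.]
92 105 116 [ 561.8 -314.8   96.6] [ 528. -325.   92.] [ 578. -304.  103.]
man
28 40 127 [551.8 214.4  36.3] [465.  74.  28.] [604. 331.  40.]
55 66 1867 [517.  179.   60.6] [464.  75.  55.] [575. 299.  66.]
66 80 256 [502.7 122.5  70.9] [476.  90.  66.] [552. 262.  80.]
80 92 51 [508.2 145.2  89. ] [490. 103.  80.] [556. 259.  92.]
92 105 327 [529.6 228.1  99.7] [489. 104.  92.] [559. 284. 105.]
105 140 349 [526.  212.4 120.7] [508. 189. 105.] [558. 275. 131.]
```

```bash
ls pics
```

```text
side0.npz
side0.png
top0.npz
top0.png
tz1.png
tz2.png
wrist0.npz
wrist0.png
```

View pics/tz1.png

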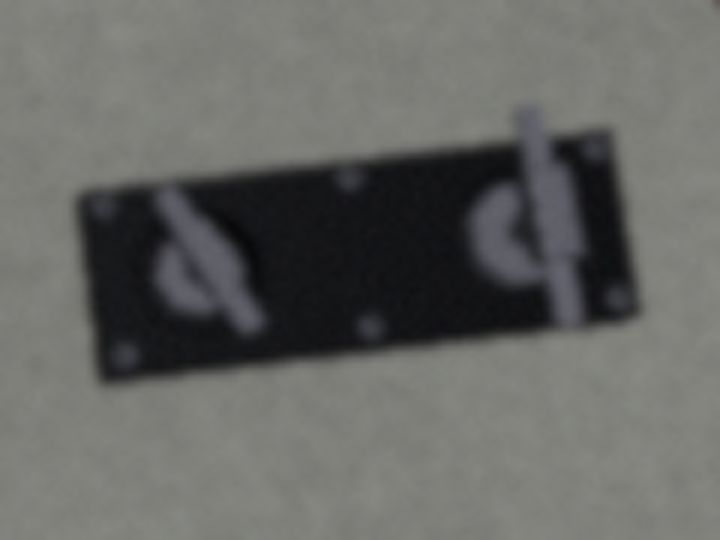

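View pics/tz2.png

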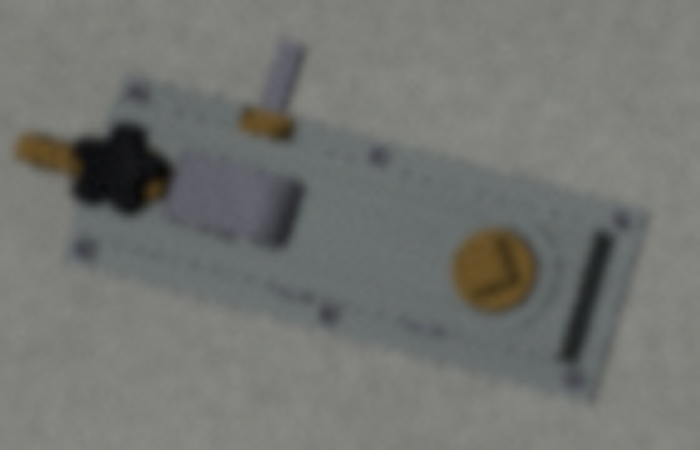

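```bash
python3 - <<'E'
from h import *
from scipy.spatial.transform import Rotation as Ro
c=load("top0"); f=c["frame"].astype(int)
# stand
m=((f.max(2)<45)).astype(np.uint8); m[:, :335]=0; m[:,445:]=0; m[:230]=0; m[300:]=0
m=cv2.morphologyEx(m,cv2.MORPH_CLOSE,np.ones((15,15)))
cs,_=cv2.findContours(m,0,1); k=max(cs,key=cv2.contourArea)
b=cv2.boxPoints(cv2.minAreaRect(k)); W=ray(c,b,34); print("stand box",W.round(1).tolist(), "lens",np.linalg.norm(np.diff(W,axis=0),axis=1))
ctr=W.mean(0); print("ctr",ctr)
e=[W[1]-W[0],W[2]-W[1]]; l=max(e,key=np.linalg.norm); l/=np.linalg.norm(l)
print("holes",ctr+60*l,ctr-60*l)
p=lambda x,y,ox,oy,s:(x/s+ox,y/s+oy)
# bar ends top surface z=83+5=88
B=ray(c,[p(527,110,330,220,6),p(570,320,330,220,6)],88); print("bar",B,np.linalg.norm(B[0]-B[1]),B.mean(0))
H=ray(c,[p(562,212,330,220,6)],96); print("hub",H)
print("plug",ray(c,[p(490,268,120,230,5)],94.5),ray(c,[p(495,270,120,230,5)],80))
w=load("wrist0"); o=manip.get_obs()
R=Ro.from_quat(o["tcp_rot"]); C=-w["R"].T@w["t"]
print("cam in tool",R.inv().apply(C-o["eef_pos"]), "axis in tool",R.inv().apply(w["R"][2]), "tool x world",R.as_matrix()[:,0], "cam x in tool", R.inv().apply(w["R"][0]))
E
```

```text
stand box [[574.3, -152.5, 34.0], [599.4, -350.2, 34.0], [531.9, -355.5, 34.0], [507.3, -160.2, 34.0]] lens [199.26558063  67.72966351 196.79899109]
ctr [ 553.19384939 -254.59682844   34.        ]
holes [ 560.75211088 -314.11886372   34.        ] [ 545.6355879  -195.07479317   34.        ]
bar [[ 598.09466184 -308.47375237   88.        ]
 [ 523.73997705 -321.07236958   88.        ]] 75.41448339904184 [ 560.91731945 -314.77306098   88.        ]
hub [[ 560.61845023 -317.78626268   96.        ]]
plug [[498.38928175 110.03781698  94.5       ]] [[498.66641427 111.11984554  80.        ]]
cam in tool [   0.33599502  -73.30042578 -123.51682141] axis in tool [2.82749924e-04 2.89430282e-01 9.57199056e-01] tool x world [ 0.40016381 -0.91644292 -0.00113929] cam x in tool [ 9.99999953e-01 -1.91627783e-04 -2.37450117e-04]
```

```bash
python3 - <<'E'
from h import *
for n in("top0","side0"):
    X=cloud(load(n)).reshape(-1,3); X=X[(X[:,0]>200)&(X[:,0]<800)&(X[:,1]>-700)&(X[:,1]<400)]
    for x in range(200,800,50):
        print(x,[int(np.percentile(S[:,2],99.5)) if len(S:=X[(X[:,0]>=x)&(X[:,0]<x+50)&(X[:,1]>=y)&(X[:,1]<y+50)])>5 else -1 for y in range(-700,400,50)])
E
```

```text
200 [5, 5, 6, 366, 5, 5, 5, 5, 4, 5, 4, 4, 4, 5, 5, 5, 4, 4, 4, 4, 5, 4]
250 [5, 266, 339, 369, 5, 4, 5, 6, 5, 4, 5, 4, 4, 4, 5, 5, 4, 5, 4, 4, 4, 4]
300 [5, 66, 56, 6, 6, 5, 6, 5, 5, 5, 5, 5, 5, 5, 5, 5, 4, 5, 4, 5, 4, 4]
350 [67, 70, 70, 70, 65, 5, 5, 5, 34, 78, 5, 5, 5, 5, 5, 4, 5, 4, 5, 4, 5, 4]
400 [69, 94, 91, 70, 55, 5, 5, 5, 90, 89, 5, 1048, 20, 19, 5, 7, 5, 4, 4, 4, 4, 4]
450 [98, 98, 98, 95, 6, 6, 6, 5, 5, 4, 5, 5, 18, 18, 5, 70, 96, 63, 62, 11, 4, 5]
500 [98, 98, 98, 95, 6, 5, 39, 96, 41, 82, 84, 5, 5, 4, 5, 70, 97, 121, 128, 105, 41, 4]
550 [97, 98, 253, 67, 5, 6, 37, 100, 44, 41, 86, 5, 31, 5, 6, 5, 8, 56, 63, 105, 44, 5]
600 [7, 68, 262, 41, 6, 84, 6, 87, 6, 5, 6, 5, 31, 5, 5, 5, 5, 5, 41, 4, 5, 5]
650 [6, 6, 6, 5, 6, 90, 6, 6, 64, 61, 5, 102, 34, 5, 6, 5, 5, 4, 4, 5, 4, 5]
700 [6, 6, 7, 6, 5, 79, 6, 5, 65, 63, 5, 110, 105, 6, 6, 5, 5, 34, 6, 5, 4, 5]
750 [6, 6, 6, 6, 6, 6, 6, 6, 6, 6, 6, 105, 105, 5, 5, 6, 5, 37, 35, 5, 5, 5]
200 [4, 3, 446, 448, 320, 4, 4, 4, 3, 3, 3, 3, 3, 3, 3, 3, 3, 3, 3, -1, -1, -1]
250 [4, 344, 439, 446, 3, 4, 4, 4, 3, 3, 3, 3, 3, 3, 3, 3, 3, 3, 3, 3, -1, -1]
300 [3, 67, 63, 48, 3, 4, 4, 5, 4, 3, 3, 3, 3, 3, 3, 3, 3, 3, 3, 3, -1, -1]
350 [-1, 68, 68, 68, 63, 5, 5, 3, 35, 86, 3, 3, 3, 3, 3, 3, 3, 3, 3, 3, -1, -1]
400 [67, 95, 93, 67, 63, 4, 4, 3, 88, 88, 3, 3, 18, 18, 3, 9, 7, 3, 3, 3, -1, -1]
450 [96, 96, 96, 93, 4, 4, 5, 4, 4, 4, 4, 4, 18, 17, 3, 66, 95, 62, 61, 10, 6, -1]
500 [96, 96, 95, 93, 4, 4, 38, 98, 41, 82, 83, 12, 3, 3, 3, 61, 95, 101, 127, 104, 60, -1]
550 [93, 95, 249, 65, 4, 5, -1, 98, 74, 41, 82, 34, 28, 27, 3, 3, 3, 3, 42, 102, 42, -1]
600 [4, 62, 259, 221, 5, 87, 32, 5, 4, 4, 4, 4, 32, 21, 3, 3, 3, 4, 38, 3, 3, 3]
650 [5, 4, 5, 4, 4, 88, 32, 4, 62, 62, 4, 103, 100, 25, 3, 3, 3, 3, 3, 3, 3, 3]
700 [5, 5, 5, 5, 4, 65, 5, 3, 63, 62, 4, 109, 102, 4, 3, 3, 4, 34, 28, 3, 3, 3]
750 [6, 5, 5, 5, 4, 4, 4, 4, 4, -1, -1, 103, 105, 3, 3, 2, 3, 35, 34, 3, 3, 3]
```

```bash
python3 -m pendant '[[0,0,0,-12,-43,4,0],[0,0,0,-12,-43,4,0],[0,0,0,-12,-43,4,0],[0,0,0,-12,-43,4,0],[0,0,0,-12,-43,4,0],[0,0,0,-12,-43,4,0],[0,0,0,-12,-43,4,0],[0,0,0,-12,-43,4,0],[0,0,0.12,-12,-43,4,0],[0,0,0.12,0,0,0,0],[0,0,0,0,0,0,0]]'
python3 - <<'E'
from h import *
print(manip.get_obs()); grab("wrist","1")
E
```

```text
time_s: 1.52
eef_pos: [569.4, -310.5, 208.0]
tcp_rot: [0.762, -0.647, -0.004, 0.0]
contact_force: [-0.8, -0.4, -0.0]
grip_width: 0.999
{'time_s': 1.525, 'q': array([ 0.42172734,  0.51125658, -0.00638848,  1.55545106,  0.00211139,
        1.08204632, -0.9922962 ]), 'qvel': array([-0.01995901,  0.01017313, -0.02629217, -0.00837301, -0.00649902,
       -0.00093161,  0.02828846]), 'effort': array([-1.50681473e+00, -7.15742111e+01,  2.25119182e-02, -3.08039546e+01,
       -2.44969446e-01,  1.16780892e-02, -1.15441941e+00]), 'eef_pos': array([ 569.36917585, -310.45958928,  208.02841261]), 'tcp_rot': array([ 7.62434500e-01, -6.47055213e-01, -3.60787839e-03,  4.09353685e-04]), 'contact_force': array([-0.83290103, -0.37003455, -0.01618847]), 'moment': array([0.00289672, 0.02280529, 0.05010188]), 'grip_width': 0.9985056332476933}
```

View pics/wrist1.png

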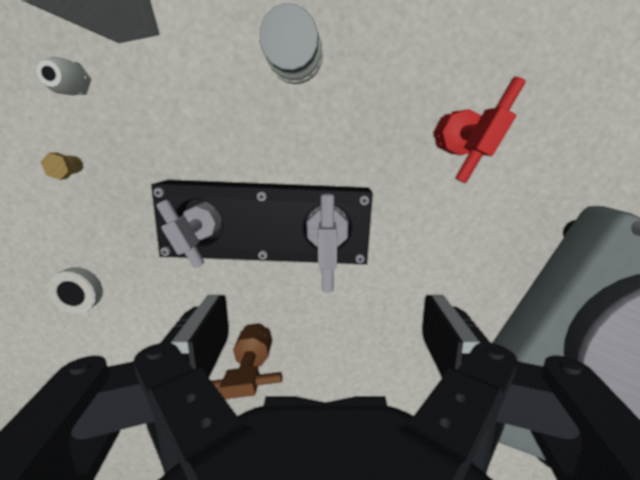

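```bash
cat >> h.py <<'E'
from scipy.spatial.transform import Rotation as Ro
def rect(P):
    r=cv2.minAreaRect(P[:,:2].astype(np.float32).reshape(-1,1,2)); return r
def totool(P):
    o=manip.get_obs(); return Ro.from_quat(o["tcp_rot"]).inv().apply(np.atleast_2d(P)-o["eef_pos"])
E
python3 - <<'E'
from h import *
c=load("wrist1"); X=cloud(c)
S=X[185:300,300:355].reshape(-1,3)
print(np.histogram(S[:,2],bins=range(0,110,4)))
for lo,hi in((81,92),(93,100)):
    P=S[(S[:,2]>lo)&(S[:,2]<hi)]; print(lo,len(P),P.mean(0),np.median(P,0),rect(P))
f=c["frame"]; cv2.imwrite("pics/wz1.png",cv2.resize(f[180:300,280:380,::-1],None,fx=5,fy=5,interpolation=cv2.INTER_CUBIC))
E
```

```text
(array([ 963,   30,  116,   43,   63,   75,   87,   98, 1965,   85,  533,
         42,    0,    0,    0,    0,    0,    0,    5,    7,   59,  521,
        162,  371,  367,    0,    0]), array([  0,   4,   8,  12,  16,  20,  24,  28,  32,  36,  40,  44,  48,
        52,  56,  60,  64,  68,  72,  76,  80,  84,  88,  92,  96, 100,
       104, 108]))
81 739 [ 568.08265015 -311.84229487   86.85597975] [ 580.52572374 -311.28563113   87.14390356] ((561.7706298828125, -313.52392578125), (79.37071990966797, 13.176148414611816), 11.714627265930176)
93 733 [ 561.91006832 -312.92553679   96.00020384] [ 562.03969385 -312.95590387   96.00228194] ((561.40966796875, -312.9266662597656), (32.326236724853516, 13.033353805541992), 9.767511367797852)
```

View pics/wz1.png

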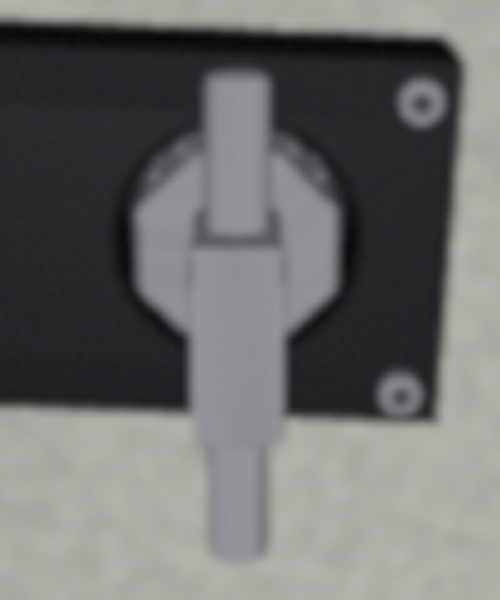

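The hub is measured at (561.6, -313.0), top at z = 96.0, size 32 x 13 mm, with the bar at about 10°. All of these agree with the given dimensions, so I'll grasp it.

```bash
python3 -m pendant '[[0,0,-0.013,1,8,25,0],[0,0,0,0,0,30,0],[0,0,0,0,0,30,0],[0,0,0,0,0,30,0],[0,0,0,0,0,10,0],[0,0,0,0,0,0,0]]'
python3 - <<'E'
from h import *
o=manip.get_obs();print(o["eef_pos"],Ro.from_quat(o["tcp_rot"]).as_matrix().round(4)); print("hub in tool",totool([561.6,-313,83]))
E
```

```text
time_s: 2.33
eef_pos: [558.8, -316.3, 81.6]
tcp_rot: [0.77, -0.638, -0.002, -0.0]
contact_force: [-0.2, 0.3, 0.4]
grip_width: 1.001
[ 558.83318401 -316.28281239   81.59349954] [[ 0.1867 -0.9824 -0.0035]
 [-0.9824 -0.1867  0.0029]
 [-0.0035  0.0029 -1.    ]]
hub in tool [[-2.71333437 -3.32708959 -1.40664951]]
```

```bash
python3 -m pendant '[[0,0,0.01,-2.7,-3.3,-1,0],[0,0,0,0,0,0,0]]'
python3 - <<'E'
from h import *
o=manip.get_obs();print(o["eef_pos"]); print("hub in tool",totool([561.6,-313,83]))
E
python3 -m pendant '[[0,0,0,0,0,0,0.5],[0,0,0,0,0,0,1],[0,0,0,0,0,0,1],[0,0,0,0,0,0,1],[0,0,0,0,0,0,1],[0,0,0,0,0,0,1]]' 100
python3 - <<'E'
from h import *
o=manip.get_obs();print(o); print("hub in tool",totool([561.6,-313,83])); grab("wrist","2")
E
```

```text
time_s: 2.58
eef_pos: [562.9, -313.6, 85.0]
tcp_rot: [0.767, -0.642, -0.001, -0.0]
contact_force: [0.7, 0.1, 0.7]
grip_width: 0.999
[ 562.86737362 -313.56239732   84.97345765]
hub in tool [[-0.77399778  1.14791464  1.97491295]]
time_s: 3.32
eef_pos: [563.8, -313.9, 86.7]
tcp_rot: [0.767, -0.641, 0.001, -0.001]
contact_force: [-0.4, 0.3, 0.4]
grip_width: 0.146
{'time_s': 3.325, 'q': array([ 0.43621145,  0.62890521, -0.01573199,  1.685162  ,  0.01108253,
        0.82593017, -0.97675146]), 'qvel': array([ 6.08781207e-05,  1.41617126e-03, -4.45373835e-04,  1.13704088e-03,
       -4.95134360e-04, -6.10270004e-04, -9.26636464e-05]), 'effort': array([ 8.08425341e-02, -7.48548746e+01,  6.54729847e-01, -2.55652571e+01,
        1.92117761e-02, -1.41820684e-02, -9.65135005e-04]), 'eef_pos': array([ 563.80879716, -313.87881428,   86.65610644]), 'tcp_rot': array([ 7.67174474e-01, -6.41437690e-01,  6.62048731e-04, -7.59881882e-04]), 'contact_force': array([-0.35346063,  0.25322289,  0.3821555 ]), 'moment': array([ 0.03490741,  0.04117136, -0.03443675]), 'grip_width': 0.1464534929562682}
hub in tool [[-1.25628029  2.02558965  3.6519803 ]]
```

View pics/wrist2.png

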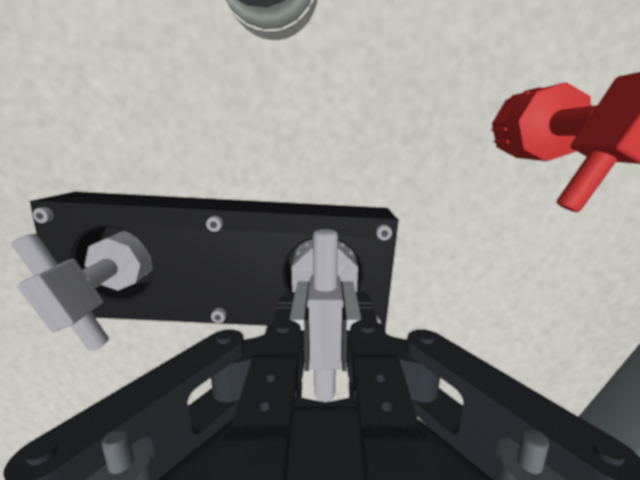

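```bash
python3 -m pendant '[[0,0,0,0,0,-15,1],[0,0,0,0,0,-30,1],[0,0,0,0,0,-40,1],[0,0,0,0,0,-40,1],[0,0,0,0,0,-30,1],[0,0,0,0,0,0,1]]'
python3 - <<'E'
from h import *
o=manip.get_obs();print(o["eef_pos"],o["contact_force"],o["grip_width"]); grab("side","3")
E
```

```text
time_s: 4.12
eef_pos: [562.0, -313.3, 248.7]
tcp_rot: [0.767, -0.641, -0.001, -0.0]
contact_force: [0.3, 0.1, -3.0]
grip_width: 0.146
[ 561.98168589 -313.27715582  248.7496214 ] [ 0.28361245  0.07782241 -2.95824233] 0.14623007286498974
```

View pics/side3.png

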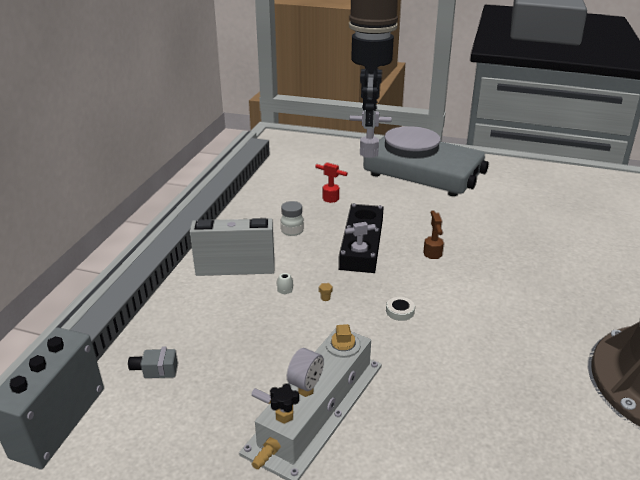

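The key is lifted clear: its weight reads 3 N, and the side view shows it upright at (370,135) with its hole empty. Next I'll transfer it and turn.

```bash
python3 -m pendant '[[0,0,-0.1,-25,-5,0,1],[0,0,0,-40,-8,0,1],[0,0,0,-50,-10,0,1],[0,0,0,-50,-10,0,1],[0,0,0,-50,-10,0,1],[0,0,0,-50,-10,0,1],[0,0,0,-50,-10,0,1],[0,0,0,-50,-10,0,1],[0,0,0,-50,-10,0,1],[0,0,0,-30,-6,0,1],[0,0,0,0,0,0,1]]'
python3 -m pendant '[[0,0,-0.18,0,0,0,1],[0,0,-0.18,0,0,0,1],[0,0,-0.18,0,0,0,1],[0,0,-0.18,0,0,0,1],[0,0,-0.18,0,0,0,1],[0,0,-0.18,0,0,0,1],[0,0,-0.18,0,0,0,1],[0,0,-0.18,0,0,0,1],[0,0,-0.18,0,0,0,1],[0,0,-0.18,0,0,0,1],[0,0,-0.18,0,0,0,1],[0,0,-0.18,0,0,0,1],[0,0,-0.18,0,0,0,1],[0,0,-0.18,0,0,0,1],[0,0,0,0,0,0,1]]'
python3 - <<'E'
from h import *
o=manip.get_obs();print(o["eef_pos"],o["q"],o["contact_force"],Ro.from_quat(o["tcp_rot"]).as_matrix().round(4)); grab("wrist","4")
E
```

```text
time_s: 5.55
eef_pos: [513.8, 152.7, 231.6]
tcp_rot: [0.799, -0.601, -0.014, 0.009]
contact_force: [-0.1, -1.2, -3.8]
grip_width: 0.145
time_s: 7.42
eef_pos: [504.9, 131.0, 212.5]
tcp_rot: [0.797, 0.603, -0.03, -0.014]
contact_force: [-0.1, -0.1, -3.6]
grip_width: 0.147
[504.8578139  131.0058544  212.47592164] [ 0.20183789  0.44980071 -0.75664454  1.77563176  0.31684513  1.11479383
  0.63062904] [-0.09378599 -0.13614688 -3.55357293] [[ 0.2705  0.9606 -0.0646]
 [ 0.9622 -0.2719 -0.0139]
 [-0.0309 -0.0584 -0.9978]]
```

View pics/wrist4.png

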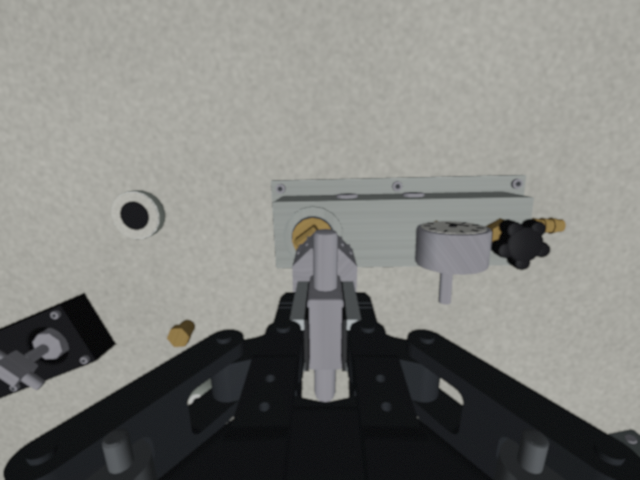

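```bash
cat >> h.py <<'E'
def level():
    o=manip.get_obs(); M=Ro.from_quat(o["tcp_rot"]).as_matrix()
    w=np.cross(M[:,2],[0,0,-1.]); 
    print("level rotvec tool",(M.T@w).round(4),"xang",np.arctan2(M[1,0],M[0,0]).round(4),"pos",o["eef_pos"].round(2),"q",o["q"].round(2),"F",o["contact_force"].round(1),"M",o["moment"].round(3),"t",o["time_s"])
E
python3 -c "
from h import *
level()"
```

```text
level rotvec tool [-0.0583  0.0313  0.    ] xang 1.2941 pos [504.83 130.95 212.47] q [ 0.2   0.45 -0.76  1.78  0.32  1.11  0.63] F [-0.  -0.6 -3.3] M [-0.004 -0.091  0.027] t 7.475
```

```bash
python3 -m pendant '[[-0.058,0.031,0,0,15,-15,1],[0,0,0,0,30,-15,1],[0,0,0,0,30,0,1],[0,0,0,0,0,0,1]]'
python3 - <<'E'
from h import *
level(); grab("wrist","5")
E
```

```text
time_s: 7.98
eef_pos: [578.4, 107.3, 240.4]
tcp_rot: [0.804, 0.595, -0.001, 0.0]
contact_force: [-1.6, 0.4, -2.7]
grip_width: 0.145
level rotvec tool [-0.0011  0.0027  0.    ] xang 1.2744 pos [578.45 107.25 240.38] q [ 0.23  0.49 -0.73  1.63  0.35  1.16  0.69] F [-1.6  0.4 -2.7] M [0.017 0.058 0.022] t 7.975
```

View pics/wrist5.png

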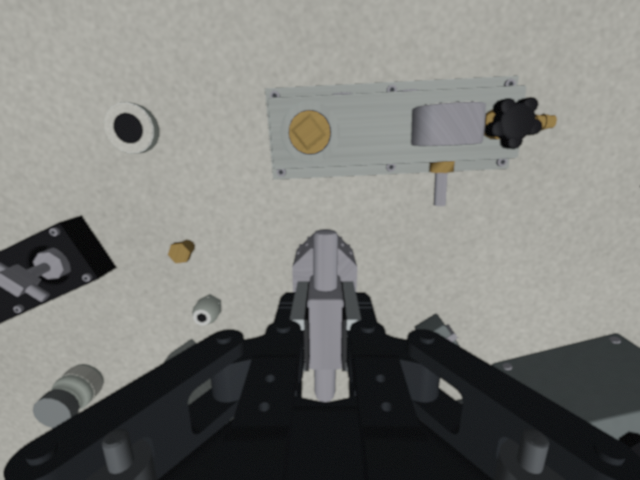

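```bash
python3 - <<'E'
from h import *
c=load("wrist5"); X=cloud(c)
S=X[100:165,275:345].reshape(-1,3)
P=S[(S[:,2]>91)&(S[:,2]<98)]; print(len(P),P.mean(0),rect(P)); 
Q=S[(S[:,2]>85)&(S[:,2]<98)]; print(len(Q),Q.mean(0),rect(Q)); 
print(np.histogram(S[:,2],bins=range(56,104,3)))
f=c["frame"]; cv2.imwrite("pics/wz5.png",cv2.resize(f[100:165,275:345,::-1],None,fx=8,fy=8,interpolation=cv2.INTER_CUBIC))
# key held
K=X[220:400,280:370].reshape(-1,3); 
T=totool(K)
for lo,hi in((25,60),(-40,-5)):
    pass
print(np.histogram(T[:,2],bins=range(-40,100,5)))
a=T[(T[:,2]>30)&(T[:,2]<50)]; print("sockettop pts",len(a),a.mean(0),a.min(0),a.max(0))
h=T[(T[:,2]>-16)&(T[:,2]<-6)&(abs(T[:,0])<12)]; print("hubtop",len(h),h.mean(0),rect(h))
np.save("pics/T5.npy",T)
E
```

```text
612 [499.68854048 115.8844439   93.69658195] ((499.6827392578125, 115.71826934814453), (19.4815731048584, 19.81187629699707), 22.217880249023438)
678 [499.65959399 115.93384081  93.35138978] ((499.6865539550781, 115.68305969238281), (20.097198486328125, 19.98246955871582), 21.198097229003906)
(array([ 132, 1474,  292, 1226,   10,  191,  523,    3,    0,    0,    6,
        135,  468,   69,    0]), array([ 56,  59,  62,  65,  68,  71,  74,  77,  80,  83,  86,  89,  92,
        95,  98, 101]))
(array([ 372,  459,  771,  300,  814,  534, 2519, 1737, 1109,  318,  204,
         26,    0,    0,    0,    0,  495,  597,   91,   89,  102,   67,
         67,   20,    0,    0,    0]), array([-40, -35, -30, -25, -20, -15, -10,  -5,   0,   5,  10,  15,  20,
        25,  30,  35,  40,  45,  50,  55,  60,  65,  70,  75,  80,  85,
        90,  95]))
sockettop pts 1092 [-2.28150033 -3.89748685 45.14259314] [-19.89914695 -15.01938143  40.95364263] [16.19013837 11.14287066 49.9557928 ]
hubtop 2805 [-1.02747179 -0.04458674 -9.59307852] ((0.27020931243896484, 2.905864715576172), (32.62979507446289, 23.47039794921875), 87.67916870117188)
```

View pics/wz5.png

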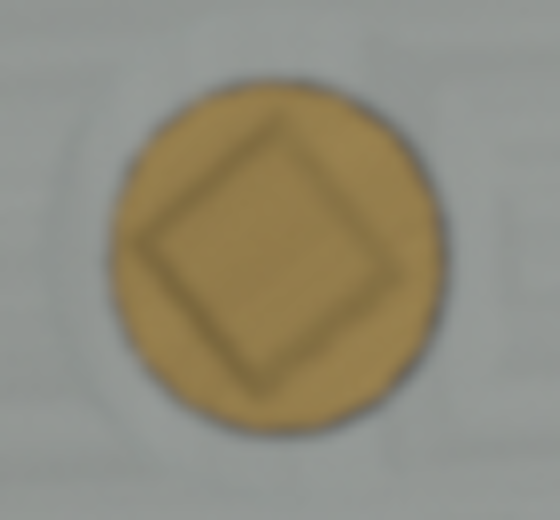

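```bash
python3 - <<'E'
from h import *
c=load("top0"); X=cloud(c); S=X[270:300,205:235].reshape(-1,3)
P=S[(S[:,2]>90)&(S[:,2]<100)]; print("top",len(P),P.mean(0),rect(P))
c=load("side3"); X=cloud(c); S=X[318:352,325:360].reshape(-1,3)
P=S[(S[:,2]>91)&(S[:,2]<100)]; print("side",len(P),P.mean(0),rect(P))
c=load("wrist5")
q=np.array([(280,115),(138,242),(262,390),(400,275)])/8+[275,100]
for z in(92,94.5):
  W=ray(c,q-0.4,z); d=np.roll(W,-1,0)-W; print(W.mean(0),np.linalg.norm(d,axis=1),np.degrees(np.arctan2(d[:,1],d[:,0]))%90)
T=np.load("pics/T5.npy")
a=T[(T[:,2]>40)&(T[:,2]<80)]
for lo in range(40,80,5):
  b=a[(a[:,2]>lo)&(a[:,2]<lo+5)]; print(lo,len(b),b.min(0).round(1),b.max(0).round(1))
E
cat > /dev/null
```

```text
top 91 [500.68785199 114.853655    93.69815978] ((500.8212890625, 115.23109436035156), (19.657320022583008, 19.457550048828125), 22.542810440063477)
side 128 [497.86002371 119.96149378  93.89657553] ((498.03533935546875, 119.14715576171875), (19.547277450561523, 20.232099533081055), 20.60611343383789)
[499.74124519 116.57929717  92.        ] [18.23345269 18.35080693 17.49318436 18.72455467] [22.73404467 23.45225385 21.52821186 21.16068065]
[499.8167084  116.68937131  94.5       ] [18.0659248  18.18220079 17.332458   18.55251456] [22.73404467 23.45225385 21.52821186 21.16068065]
40 495 [-18.8 -13.8  41. ] [14.9  8.6 45. ]
45 597 [-19.9 -15.   45. ] [16.2 11.1 50. ]
50 91 [-19.8 -14.9  50. ] [16.1 -4.2 54.9]
55 89 [-19.9 -15.   55.1] [15.9 -4.1 60. ]
60 102 [-19.9 -15.1  60. ] [16.1 -3.8 64.9]
65 67 [-19.6 -14.8  65. ] [15.9 -4.2 70. ]
70 67 [-19.9 -14.8  70.1] [15.8 -4.3 74.9]
75 20 [-17.6 -14.4  75.1] [14.1 -7.1 77.9]
```

```bash
cat >> h.py <<'E'
PLUG=np.array([499.7,116.2,94.5]); MT=np.array([-1.9,3.0,77.2])
def off():
    level(); d=totool(PLUG)[0]-MT; print("plug top - mouth, tool axes",d.round(2)); 
    o=manip.get_obs(); M=Ro.from_quat(o["tcp_rot"]).as_matrix(); a=np.arctan2(M[1,0],M[0,0]); e=(0.387-a+np.pi/4)%(np.pi/2)-np.pi/4; print("turn about tool z",round(-e,4))
E
python3 -m pendant '[[0,0,-0.171,0,0,0,1],[0,0,-0.171,0,0,0,1],[0,0,-0.171,0,0,0,1],[0,0,-0.171,0,0,0,1],[0,0,0,0,0,0,1]]'
python3 -c "
from h import *
off()"
```

```text
time_s: 8.65
eef_pos: [571.7, 110.0, 239.0]
tcp_rot: [0.552, 0.834, -0.004, -0.002]
contact_force: [-0.1, 0.2, -2.5]
grip_width: 0.142
level rotvec tool [-0.0084  0.0005  0.    ] xang 1.9729 pos [571.7  110.   239.01] q [ 0.32  0.53 -0.9   1.64  0.44  1.2   1.3 ] F [-0.1  0.2 -2.5] M [0.004 0.013 0.012] t 8.65
plug top - mouth, tool axes [ 35.86 -65.62  67.82]
turn about tool z 0.0151
```

```bash
python3 -m pendant '[[-0.008,0,0.015,9,-16,0,1],[0,0,0,13,-24,0,1],[0,0,0,13,-24,15,1],[0,0,0,0,0,20,1],[0,0,0,0,0,10,1],[0,0,0,0,0,0,1]]'
python3 -c "
from h import *
off()"
```

```text
time_s: 9.4
eef_pos: [493.9, 119.6, 192.9]
tcp_rot: [0.57, 0.822, -0.001, 0.0]
contact_force: [0.9, -0.4, -2.7]
grip_width: 0.146
level rotvec tool [-0.0014  0.0013  0.    ] xang 1.9282 pos [493.89 119.64 192.94] q [ 0.33  0.46 -0.91  1.87  0.43  1.02  1.17] F [ 0.9 -0.4 -2.7] M [ 0.027  0.006 -0.001] t 9.4
plug top - mouth, tool axes [-3.23  1.38 21.24]
turn about tool z -0.0296
```

```bash
python3 -m pendant '[[0,0,-0.03,-3.2,1.4,8,1],[0,0,0,0,0,0,1],[0,0,0,0,0,0,1]]'
python3 - <<'E'
from h import *
off()
for n in("side","top","wrist"):
    c=grab(n,"6")
f=load("side6")["frame"][:,:,::-1]; a=cv2.resize(f[230:390,260:420],(600,600),interpolation=cv2.INTER_CUBIC)
cv2.imwrite("pics/sz6.png",a)
E
```

```text
time_s: 9.78
eef_pos: [497.6, 117.4, 185.4]
tcp_rot: [0.558, 0.83, -0.0, 0.0]
contact_force: [-0.5, 0.0, -2.4]
grip_width: 0.143
level rotvec tool [0.0002 0.0009 0.    ] xang 1.9578 pos [497.59 117.35 185.4 ] q [ 0.34  0.48 -0.91  1.88  0.44  1.    1.19] F [-0.5  0.  -2.4] M [ 0.001 -0.006  0.047] t 9.775
plug top - mouth, tool axes [ 0.12 -1.5  13.7 ]
turn about tool z -0.0
```

View pics/sz6.png

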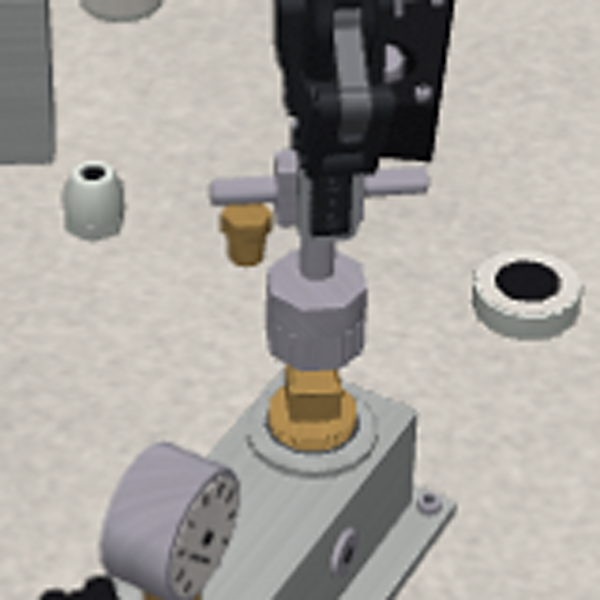

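View pics/wrist6.png

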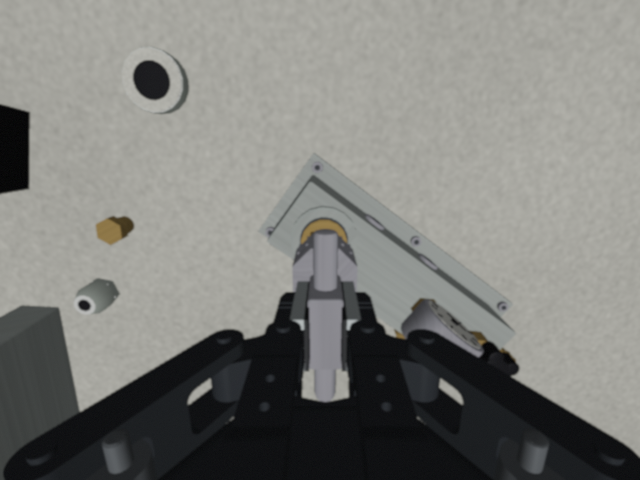

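```bash
python3 -m pendant '[[0,0,0,0,-1.5,5,1],[0,0,0,0,0,5,1],[0,0,0,0,0,0,1]]'
python3 -c "
from h import *
off()"
```

```text
time_s: 10.3
eef_pos: [495.8, 116.6, 174.7]
tcp_rot: [0.558, 0.83, -0.0, 0.001]
contact_force: [-0.7, -0.4, -3.0]
grip_width: 0.141
level rotvec tool [-0.      0.0013  0.    ] xang 1.9578 pos [495.83 116.56 174.66] q [ 0.33  0.49 -0.9   1.89  0.46  0.98  1.18] F [-0.7 -0.4 -3. ] M [-0.015 -0.005  0.003] t 10.3
plug top - mouth, tool axes [0.21 0.45 2.96]
turn about tool z 0.0
```

```bash
python3 -m pendant '[[0,0,0,0,0.5,2,1],[0,0,0,0,0,3,1],[0,0,0,0,0,2,1]]'
python3 -c "
from h import *
off()"
```

```text
time_s: 10.68
eef_pos: [496.5, 116.9, 167.4]
tcp_rot: [0.558, 0.83, -0.0, 0.001]
contact_force: [-1.0, 0.1, -3.2]
grip_width: 0.146
level rotvec tool [0.0003 0.0013 0.    ] xang 1.9578 pos [496.52 116.85 167.36] q [ 0.32  0.5  -0.89  1.9   0.47  0.97  1.17] F [-1.   0.1 -3.2] M [ 0.032 -0.    -0.06 ] t 10.675
plug top - mouth, tool axes [ 0.19 -0.32 -4.34]
turn about tool z 0.0
```

No contact yet, and by estimate the mouth is 4 mm past the top face, so it is entering over the chamfer.

```bash
python3 -m pendant '[[0,0,0,0,0,3,1],[0,0,0,0,0,3,1],[0,0,0,0,0,2,1]]'
python3 -c "
from h import *
off()"
```

```text
time_s: 11.05
eef_pos: [496.6, 116.9, 158.8]
tcp_rot: [0.558, 0.83, -0.0, 0.001]
contact_force: [0.6, 0.4, -2.9]
grip_width: 0.148
level rotvec tool [0.0005 0.0012 0.    ] xang 1.9578 pos [496.61 116.91 158.8 ] q [ 0.32  0.51 -0.89  1.91  0.48  0.95  1.16] F [ 0.6  0.4 -2.9] M [-0.001 -0.064 -0.092] t 11.05
plug top - mouth, tool axes [  0.15  -0.44 -12.89]
turn about tool z 0.0
```

```bash
python3 -m pendant '[[0,0,0,0,0,1.5,1],[0,0,0,0,0,1,1]]'
python3 -c "
from h import *
off()"
python3 -m pendant '[[0,0,0,0,0,1,1]]'
python3 -c "
from h import *
off()"
```

```text
time_s: 11.3
eef_pos: [496.6, 116.9, 156.1]
tcp_rot: [0.558, 0.83, -0.0, 0.001]
contact_force: [0.3, 0.1, -2.0]
grip_width: 0.147
level rotvec tool [0.0005 0.0011 0.    ] xang 1.9578 pos [496.63 116.93 156.07] q [ 0.31  0.51 -0.88  1.91  0.48  0.95  1.16] F [ 0.3  0.1 -2. ] M [-0.051 -0.071 -0.012] t 11.3
plug top - mouth, tool axes [  0.13  -0.47 -15.62]
turn about tool z 0.0
time_s: 11.42
eef_pos: [496.6, 117.0, 155.0]
tcp_rot: [0.558, 0.83, -0.0, 0.001]
contact_force: [0.1, 0.3, -2.8]
grip_width: 0.144
level rotvec tool [0.0005 0.0011 0.    ] xang 1.9578 pos [496.64 116.96 155.04] q [ 0.31  0.51 -0.88  1.91  0.49  0.94  1.15] F [ 0.1  0.3 -2.8] M [-0.005 -0.031 -0.045] t 11.425
plug top - mouth, tool axes [  0.11  -0.49 -16.66]
turn about tool z 0.0
```

```bash
python3 -m pendant '[[0,0,0,0,0,1,1]]'
python3 -m pendant '[[0,0,0,0,0,1,1]]'
python3 - <<'E'
from h import *
off()
f=grab("side","7")["frame"][:,:,::-1]; cv2.imwrite("pics/sz7.png",cv2.resize(f[230:390,260:420],(600,600),interpolation=cv2.INTER_CUBIC))
E
```

```text
time_s: 11.55
eef_pos: [496.9, 117.1, 154.2]
tcp_rot: [0.558, 0.83, 0.0, 0.001]
contact_force: [0.0, 1.4, 4.6]
grip_width: 0.145
time_s: 11.68
eef_pos: [497.5, 117.6, 154.0]
tcp_rot: [0.558, 0.83, 0.001, 0.001]
contact_force: [-1.9, -0.7, 8.7]
grip_width: 0.148
level rotvec tool [0.0027 0.0012 0.    ] xang 1.9579 pos [497.45 117.61 153.97] q [ 0.31  0.51 -0.88  1.92  0.49  0.94  1.15] F [-1.9 -0.7  8.7] M [-0.16   0.341 -0.025] t 11.675
plug top - mouth, tool axes [ -0.18  -1.61 -17.73]
turn about tool z 0.0001
```

View pics/sz7.png

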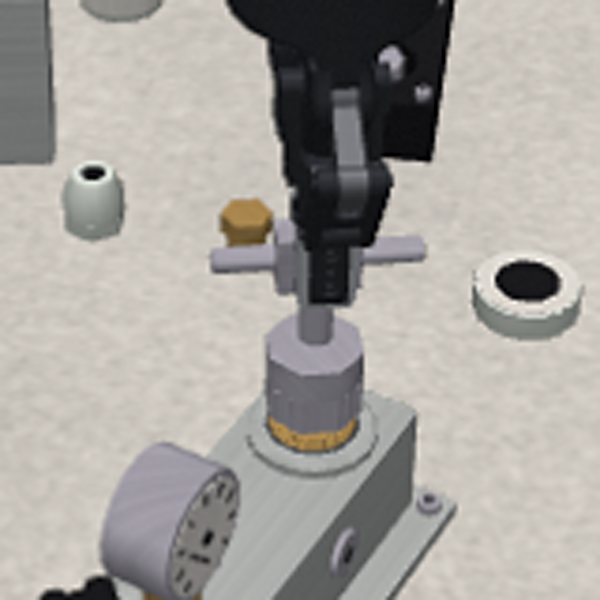

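Fully seated: the side view shows the socket down over the flange, and a contact force has appeared. I'll start turning clockwise about the key axis, which sits about (-2, 2) off the tool axis.

```bash
python3 -m pendant '[[0,0,0.05,0.1,0.1,-0.3,1],[0,0,0.1,0.2,0.2,0,1],[0,0,0.1,0.2,0.2,0,1]]'
python3 -c "
from h import *
off()"
python3 -m pendant '[[0,0,0.1,0.2,0.2,0,1],[0,0,0.1,0.2,0.2,0,1]]'
python3 -c "
from h import *
off()"
```

```text
time_s: 12.1
eef_pos: [497.9, 117.8, 154.6]
tcp_rot: [0.66, 0.752, 0.001, 0.002]
contact_force: [0.6, 0.4, -2.2]
grip_width: 0.143
level rotvec tool [0.0031 0.0013 0.    ] xang 1.701 pos [497.88 117.79 154.56] q [ 0.27  0.49 -0.82  1.92  0.45  0.92  0.93] F [ 0.6  0.4 -2.2] M [-0.076  0.061  0.118] t 12.1
plug top - mouth, tool axes [  0.16  -1.59 -17.14]
turn about tool z -0.2568
time_s: 12.35
eef_pos: [498.1, 118.1, 154.5]
tcp_rot: [0.734, 0.68, 0.001, 0.001]
contact_force: [-0.1, 0.3, -1.8]
grip_width: 0.148
level rotvec tool [0.0031 0.001  0.    ] xang 1.4947 pos [498.07 118.07 154.48] q [ 0.23  0.47 -0.76  1.92  0.41  0.91  0.76] F [-0.1  0.3 -1.8] M [-0.037  0.064  0.101] t 12.35
plug top - mouth, tool axes [  0.22  -1.42 -17.21]
turn about tool z -0.4631
```

```bash
cat > m.py <<'E'
from h import *
o=manip.get_obs(); M=Ro.from_quat(o["tcp_rot"]).as_matrix()
print("xang",np.arctan2(M[1,0],M[0,0]).round(4),"M",o["moment"].round(3),"F",o["contact_force"].round(1),"pos",o["eef_pos"].round(1),"tilt",(M.T@np.cross(M[:,2],[0,0,-1.])).round(3)[:2],"q",o["q"].round(2),"t",o["time_s"])
E
python3 -m pendant '[[0,0,0.1,0.2,0.2,0,1],[0,0,0.05,0.1,0.1,0,1]]' >/dev/null; python3 m.py
python3 -m pendant '[[0,0,0.1,0.2,0.2,0,1]]' >/dev/null; python3 m.py
```

```text
xang 1.3394 M [-0.062  0.025  0.119] F [ 0.8  0.1 -1.7] pos [498.2 118.3 154.4] tilt [0.003 0.001] q [ 0.2   0.46 -0.73  1.92  0.39  0.9   0.62] t 12.6
xang 1.237 M [0.02  0.028 0.124] F [-0.5 -0.7 -2.3] pos [498.3 118.5 154.4] tilt [0.003 0.001] q [ 0.19  0.46 -0.7   1.92  0.38  0.9   0.54] t 12.725
```

```bash
python3 -m pendant '[[0,0,0.1,0.2,0.2,0,1]]' >/dev/null; python3 m.py
```

```text
xang 1.1342 M [-0.042  0.082  0.302] F [ 0.3 -1.  -1.8] pos [498.5 118.6 154.3] tilt [0.003 0.001] q [ 0.17  0.45 -0.67  1.92  0.36  0.89  0.45] t 12.85
```

```bash
python3 -m pendant '[[0,0,0.1,0.2,0.2,0,1]]' >/dev/null; python3 m.py
```

```text
xang 1.0315 M [-0.052  0.066  0.275] F [-0.4 -0.1 -0.9] pos [498.7 118.7 154.3] tilt [0.003 0.   ] q [ 0.15  0.44 -0.65  1.92  0.35  0.89  0.36] t 12.975
```

```bash
python3 -m pendant '[[0,0,0.06,0.12,0.12,0,1]]' >/dev/null; python3 m.py
```

```text
xang 0.9698 M [-0.077  0.073  0.368] F [-0.3 -0.2 -1.4] pos [498.7 118.9 154.3] tilt [0.004 0.   ] q [ 0.14  0.44 -0.63  1.92  0.34  0.88  0.3 ] t 13.1
```

```bash
python3 -m pendant '[[0,0,0.05,0.1,0.1,0,1]]' >/dev/null; python3 m.py
```

```text
xang 0.919 M [-0.068  0.029  0.379] F [-0.   0.4 -1.7] pos [498.7 119.  154.3] tilt [0.004 0.   ] q [ 0.13  0.44 -0.62  1.92  0.33  0.88  0.26] t 13.225
```

```bash
python3 -m pendant '[[0,0,0.05,0.1,0.1,0,1]]' >/dev/null; python3 m.py
```

```text
xang 0.8683 M [-0.118  0.035  0.405] F [ 0.7 -0.4 -0.9] pos [498.8 119.1 154.3] tilt [0.004 0.   ] q [ 0.12  0.43 -0.61  1.92  0.32  0.88  0.22] t 13.35
```

```bash
python3 -m pendant '[[0,0,0.05,0.1,0.1,0,1]]' >/dev/null; python3 m.py
```

```text
xang 0.8179 M [-0.085 -0.029  0.507] F [-0.9 -0.3 -1.6] pos [498.8 119.2 154.3] tilt [0.004 0.   ] q [ 0.11  0.43 -0.6   1.92  0.32  0.88  0.17] t 13.475
```

```bash
python3 -m pendant '[[0,0,0.05,0.1,0.1,0,1]]' >/dev/null; python3 m.py
```

```text
xang 0.7676 M [-0.076  0.007  0.531] F [-1.2 -1.  -1.3] pos [498.9 119.3 154.3] tilt [0.004 0.   ] q [ 0.1   0.43 -0.58  1.93  0.31  0.87  0.13] t 13.6
```

```bash
python3 -m pendant '[[0,0,0.05,0.1,0.1,0,1]]' >/dev/null; python3 m.py
```

```text
xang 0.7173 M [-0.071  0.035  0.529] F [ 0.2 -0.4 -2. ] pos [499.  119.3 154.3] tilt [0.005 0.   ] q [ 0.09  0.43 -0.57  1.93  0.3   0.87  0.08] t 13.725
```

```bash
python3 -m pendant '[[0,0,0.04,0.08,0.08,0,1]]' >/dev/null; python3 m.py
```

```text
xang 0.6767 M [-0.115  0.006  0.596] F [ 0.1  0.5 -2.3] pos [499.  119.4 154.3] tilt [ 0.005 -0.   ] q [ 0.08  0.42 -0.56  1.93  0.3   0.87  0.05] t 13.85
```

```bash
python3 -m pendant '[[0,0,0.04,0.08,0.08,0,1]]' >/dev/null; python3 m.py
```

```text
xang 0.6356 M [-0.167 -0.011  0.72 ] F [ 0.1 -0.4 -1.5] pos [499.1 119.5 154.3] tilt [ 0.005 -0.   ] q [ 0.08  0.42 -0.55  1.93  0.29  0.87  0.01] t 13.975
```

The moment reads 0.72 N m, inside the snug band. I'll hold here, then unload and lift.

```bash
python3 -m pendant '[[0,0,0,0,0,0,1],[0,0,0,0,0,0,1],[0,0,0,0,0,0,1]]' >/dev/null; python3 m.py; python3 - <<'E'
from h import *
f=grab("side","8")["frame"][:,:,::-1]; cv2.imwrite("pics/sz8.png",cv2.resize(f[230:390,260:420],(600,600),interpolation=cv2.INTER_CUBIC))
o=manip.get_obs(); print(o["moment"])
E
```

```text
xang 0.6366 M [-0.15   0.025  0.616] F [-0.2 -0.2 -1.5] pos [499.  119.5 154.3] tilt [ 0.005 -0.   ] q [ 0.08  0.42 -0.55  1.93  0.29  0.87  0.01] t 14.35
[-0.1304949  -0.00352814  0.58578496]
```

View pics/sz8.png

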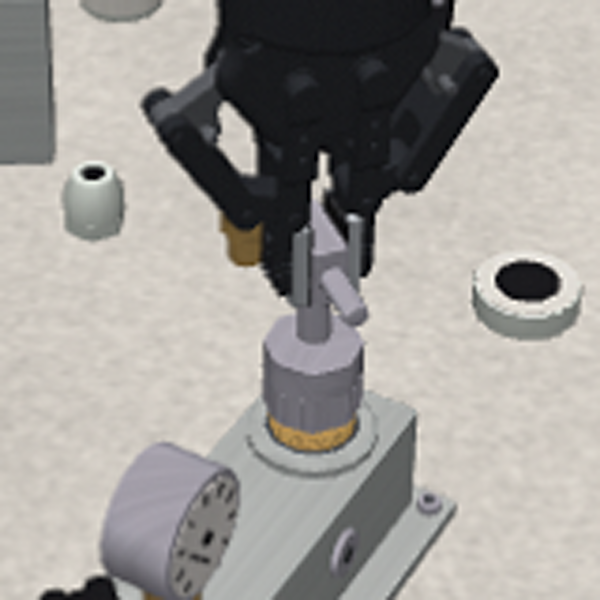

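```bash
python3 -m pendant '[[0,0,-0.06,-0.12,-0.12,0,1],[0,0,-0.04,-0.08,-0.08,0,1]]' >/dev/null; python3 m.py
```

```text
xang 0.7376 M [-0.046  0.007  0.013] F [ 0.5 -0.9 -1.4] pos [498.8 119.4 154.3] tilt [0.005 0.   ] q [ 0.1   0.43 -0.58  1.93  0.31  0.87  0.1 ] t 14.65
```

```bash
python3 -m pendant '[[0,0,0,0,0,-3,1],[0,0,0,0,0,-3,1],[0,0,0,0,0,-3,1]]' >/dev/null; python3 m.py
```

```text
xang 0.7351 M [-0.01  -0.009 -0.018] F [ 0.3 -0.4 -2.7] pos [498.6 119.2 163.6] tilt [0.004 0.001] q [ 0.1   0.42 -0.58  1.92  0.29  0.89  0.11] t 15.025
```

```bash
python3 -m pendant '[[0,0,0,0,0,-5,1],[0,0,0,0,0,-20,1],[0,0,0,0,0,-30,1],[0,0,0,0,0,-30,1],[0,0,0,0,0,-5,1],[0,0,0,0,0,0,1]]' >/dev/null; python3 m.py
python3 -m pendant '[[0,0,0,-12,20,0,1],[0,0,0,-22,39,0,1],[0,0,0,-25,45,0,1],[0,0,0,-25,45,0,1],[0,0,0,-25,45,0,1],[0,0,0,-25,45,0,1],[0,0,0,-25,45,0,1],[0,0,0,-25,45,0,1],[0,0,0,-22,39,0,1],[0,0,0,-15,26,0,1],[0,0,0,0,0,0,1]]' >/dev/null; python3 m.py
```

```text
xang 0.7345 M [-0.039  0.064 -0.003] F [ 0.4 -0.3 -2.9] pos [497.7 119.8 256.6] tilt [0.004 0.001] q [ 0.14  0.31 -0.62  1.8   0.21  1.09  0.19] t 15.775
xang 0.7385 M [-0.006 -0.032  0.01 ] F [ 1.2  0.  -2.9] pos [ 595.3 -333.6  238.4] tilt [-0.015  0.015] q [ 0.69  0.59 -0.43  1.38  0.25  1.24  0.97] t 17.15
```

```bash
python3 -m pendant '[[-0.015,0.015,0,-8,22,-4,1],[0,0,0,0,20,0,1],[0,0,0,0,0,0,1]]' >/dev/null; python3 m.py
python3 - <<'E'
from h import *
grab("wrist","9"); grab("top","9")
E
```

```text
xang 0.741 M [ 0.055  0.031 -0.005] F [-0.2  0.6 -2.6] pos [ 617.2 -367.5  237.1] tilt [-0.007  0.   ] q [ 0.7   0.64 -0.42  1.29  0.26  1.27  1.02] t 17.525
```

View pics/wrist9.png

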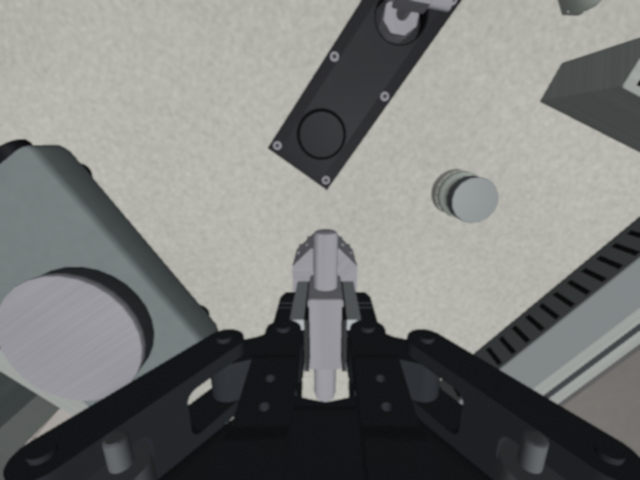

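```bash
python3 - <<'E'
from h import *
c=load("wrist9"); X=cloud(c)
y0,y1,x0,x1=95,170,285,360
S=X[y0:y1,x0:x1]; m=((S[...,2]<30)).astype(np.uint8)
n,l,st,ce=cv2.connectedComponentsWithStats(m)
i=l[134-y0,321-x0]; print(st[i],S[l==i][:,2].min(),np.median(S[l==i][:,2]))
cs,_=cv2.findContours((l==i).astype(np.uint8),0,1); k=max(cs,key=cv2.contourArea).reshape(-1,2)+[x0,y0]
W=ray(c,k,34); A=np.c_[2*W[:,:2],np.ones(len(W))]; s=np.linalg.lstsq(A,(W[:,:2]**2).sum(1),rcond=None)[0]; print("rim circle",s[:2],"dia",2*np.sqrt(s[2]+s[0]**2+s[1]**2))
g=cv2.cvtColor(c["frame"],cv2.COLOR_RGB2GRAY)[y0:y1,x0:x1]; cv2.imwrite("pics/wz9.png",cv2.resize(cv2.convertScaleAbs(g,alpha=2.5),None,fx=7,fy=7,interpolation=cv2.INTER_CUBIC))
K=X[220:300,280:370].reshape(-1,3); T=totool(K)
for lo in (45,50,60,70):
  b=T[(T[:,2]>lo)&(T[:,2]<lo+5)]; print(lo,len(b),b.min(0).round(1),b.max(0).round(1))
E
```

```text
[  13   15   46   48 1730] 7.610210804205837 10.22615306178935
rim circle [ 561.19687964 -313.82613529] dia 42.52225712379507
45 730 [-19.6 -15.   45. ] [16.5 11.  50. ]
50 93 [-19.5 -15.   50.1] [16.2 -4.2 55. ]
60 87 [-19.4 -15.   60.1] [16.4 -3.9 65. ]
70 65 [-19.6 -15.   70. ] [16.1 -4.5 74.9]
```

View pics/wz9.png

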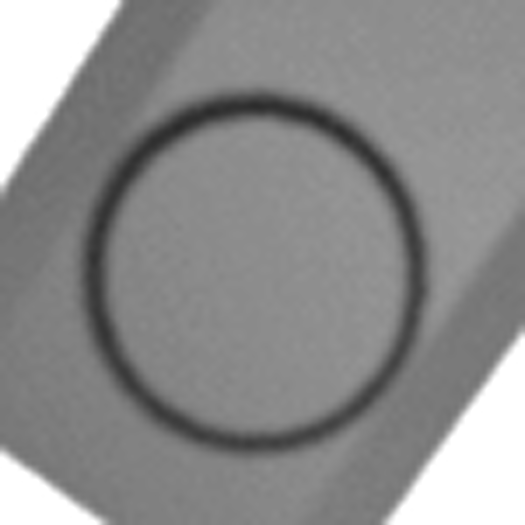

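```bash
cat > g.py <<'E'
import h
from h import *
h.PLUG=np.array([561.3,-313.7,34]); h.MT=np.array([-1.7,3.0,77.2]); off()
E
python3 g.py
```

```text
level rotvec tool [-0.007   0.0004  0.    ] xang 0.7419 pos [ 616.74 -366.53  237.74] q [ 0.7   0.64 -0.42  1.29  0.26  1.27  1.02] F [ 0.3 -0.6 -2.6] M [0.002 0.001 0.016] t 17.625
plug top - mouth, tool axes [ -3.39 -77.97 127.07]
turn about tool z 0.3549
```

```bash
python3 -m pendant '[[-0.007,0,0,-1,-18,5,1],[0,0,0,-1,-30,15,1],[0,0,0,-1,-30,30,1],[0,0,0,0,0,30,1],[0,0,0,0,0,25,1],[0,0,0,0,0,0,1]]' >/dev/null; python3 g.py
```

```text
level rotvec tool [-0.0017 -0.0003  0.    ] xang 0.7491 pos [ 557.74 -301.35  130.75] q [ 0.7   0.61 -0.43  1.65  0.29  0.95  0.91] F [ 0.   0.3 -2.2] M [-0.02  -0.019 -0.002] t 18.375
plug top - mouth, tool axes [-4.13  8.63 19.53]
turn about tool z 0.3621
```

```bash
python3 -m pendant '[[-0.002,0,0,-4.1,8.6,4,1],[0,0,0,0,0,4,1],[0,0,0,0,0,0,1]]' >/dev/null; python3 g.py
```

```text
level rotvec tool [ 0.0041 -0.0018  0.    ] xang 0.7494 pos [ 562.21 -311.17  125.19] q [ 0.7   0.62 -0.42  1.64  0.3   0.94  0.92] F [ 0.5  0.1 -3. ] M [ 0.009  0.04  -0.075] t 18.75
plug top - mouth, tool axes [-0.86 -2.15 13.99]
turn about tool z 0.3624
```

```bash
python3 -m pendant '[[0,0,0,-0.8,-2,3,1],[0,0,0,0,0,4,1],[0,0,0,0,0,0,1]]' >/dev/null; python3 g.py
```

```text
level rotvec tool [ 0.0052 -0.0023  0.    ] xang 0.7492 pos [ 560.51 -310.27  118.45] q [ 0.7   0.62 -0.42  1.65  0.31  0.93  0.91] F [-0.3  0.7 -3.1] M [-0.027 -0.02  -0.036] t 19.125
plug top - mouth, tool axes [-0.25 -0.39  7.26]
turn about tool z 0.3622
```

```bash
python3 -m pendant '[[0.004,-0.002,0,-0.2,-0.3,4,1],[0,0,0,0,0,4,1],[0,0,0,0,0,4,1],[0,0,0,0,0,0,1]]' >/dev/null; python3 g.py
```

```text
level rotvec tool [ 0.0005 -0.0001  0.    ] xang 0.7494 pos [ 560.11 -310.07  105.37] q [ 0.7   0.64 -0.42  1.66  0.31  0.91  0.91] F [-0.2 -1.3 -2.5] M [-0.013  0.005  0.019] t 19.625
plug top - mouth, tool axes [ 0.09  0.43 -5.83]
turn about tool z 0.3624
```

The socket has entered the hole without contact; about 18 mm remains to the floor.

```bash
python3 -m pendant '[[0,0,0,0,0,5,1],[0,0,0,0,0,5,1],[0,0,0,0,0,4,1],[0,0,0,0,0,1,1]]' >/dev/null; python3 g.py;  python3 -m pendant '[[0,0,0,0,0,1,1],[0,0,0,0,0,1,1]]'
```

```text
level rotvec tool [ 0.0005 -0.0001  0.    ] xang 0.7493 pos [ 560.13 -310.09   89.3 ] q [ 0.69  0.66 -0.41  1.67  0.32  0.88  0.9 ] F [ 0.6 -0.4 -3.3] M [0.042 0.094 0.007] t 20.125
plug top - mouth, tool axes [  0.09   0.41 -21.9 ]
turn about tool z 0.3623
time_s: 20.38
eef_pos: [560.3, -310.1, 87.3]
tcp_rot: [0.931, 0.366, 0.0, 0.0]
contact_force: [0.1, 1.0, -2.5]
grip_width: 0.15
```

```bash
python3 -m pendant '[[0,0,0,0,0,0.7,1],[0,0,0,0,0,0.5,1]]';python3 -m pendant '[[0,0,0,0,0,0.6,1]]'
```

```text
time_s: 20.62
eef_pos: [560.4, -310.2, 86.6]
tcp_rot: [0.931, 0.366, 0.0, 0.001]
contact_force: [-2.8, 0.8, 4.7]
grip_width: 0.15
time_s: 20.75
eef_pos: [560.5, -310.3, 86.7]
tcp_rot: [0.931, 0.366, 0.0, 0.001]
contact_force: [-2.7, 0.9, 7.4]
grip_width: 0.149
```

On the floor: contact force up, z equal to the grasp height. Now I'll release.

```bash
python3 -m pendant '[[0,0,0,0,0,-0.3,1],[0,0,0,0,0,0,0.7],[0,0,0,0,0,0,0.5],[0,0,0,0,0,0,0.2],[0,0,0,0,0,0,0],[0,0,0,0,0,0,0],[0,0,0,0,0,0,0]]';python3 m.py
```

```text
time_s: 21.62
eef_pos: [561.3, -310.5, 87.2]
tcp_rot: [0.931, 0.366, 0.001, 0.001]
contact_force: [0.4, -0.4, -0.8]
grip_width: 0.998
xang 0.7492 M [-0.009 -0.035  0.021] F [ 0.4 -0.4 -0.8] pos [ 561.3 -310.5   87.2] tilt [ 0.003 -0.001] q [ 0.69  0.66 -0.41  1.67  0.33  0.87  0.9 ] t 21.625
```

```bash
python3 -m pendant '[[0,0,0,0,0,-20,0],[0,0,0,0,0,-40,0],[0,0,0,0,0,-40,0],[0,0,0,0,0,-25,0],[0,0,0,0,40,0,0],[0,0,0,0,30,0,0],[0,0,0,0,0,0,0]]'
python3 - <<'E'
from h import *
off(); grab("wrist","10")
f=grab("side","10")["frame"][:,:,::-1]; cv2.imwrite("pics/sz10.png",f)
E
```

```text
time_s: 22.5
eef_pos: [611.0, -362.1, 227.7]
tcp_rot: [0.93, 0.367, 0.004, 0.004]
contact_force: [-0.9, -0.4, 0.1]
grip_width: 1.001
level rotvec tool [ 0.0103 -0.0049  0.    ] xang 0.7509 pos [ 611.05 -362.11  227.66] q [ 0.71  0.63 -0.43  1.35  0.26  1.21  1.01] F [-0.9 -0.4  0.1] M [ 0.016  0.018 -0.036] t 22.5
plug top - mouth, tool axes [ 246.19 -430.01   52.76]
turn about tool z 0.3639
```

View pics/wrist10.png

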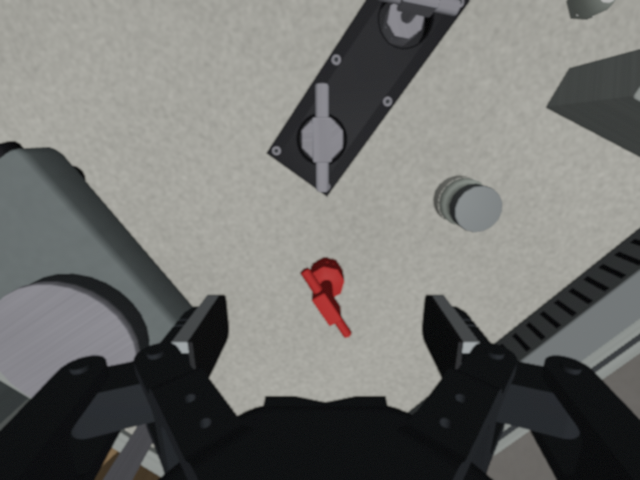

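View pics/sz10.png

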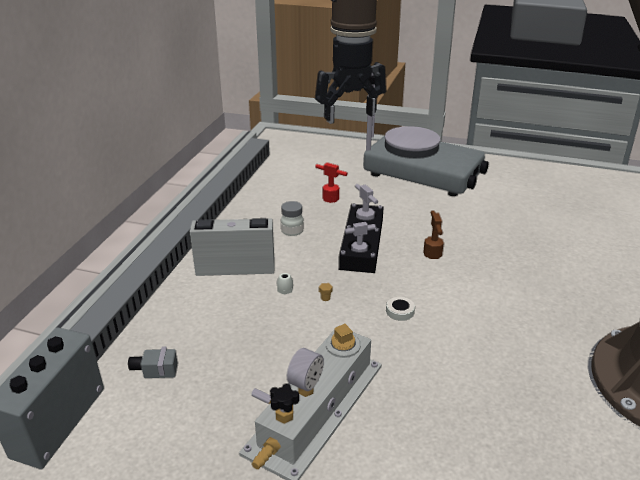

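```bash
python3 - <<'E'
from h import *
c=load("wrist10"); X=cloud(c); S=X[75:200,290:355].reshape(-1,3)
h=S[(S[:,2]>93)&(S[:,2]<100)]; print("hub",len(h),h.mean(0),rect(h))
b=S[(S[:,2]>80)&(S[:,2]<92)]; print("bar",b.mean(0),rect(b))
s=S[(S[:,2]>41)&(S[:,2]<48)]; print("socket top",len(s),np.median(s,0),rect(s))
for n in("side3","side10"):
    X=cloud(load(n)); S=X[318:352,325:360].reshape(-1,3); P=S[(S[:,2]>91)&(S[:,2]<100)]; print(n,len(P),P.mean(0),rect(P))
E
```

```text
hub 848 [ 561.15112754 -312.90358518   95.96139884] ((561.3604736328125, -313.1797790527344), (13.57768440246582, 31.413318634033203), 42.93485641479492)
bar [ 558.8807389  -310.32697117   86.93545307] ((560.8414916992188, -312.8746337890625), (9.508844375610352, 79.2559814453125), 43.13373947143555)
socket top 414 [ 561.80148771 -312.33635367   42.33316978] ((560.818115234375, -312.5017395019531), (35.13555908203125, 29.12520980834961), 42.93392562866211)
side3 128 [497.86002371 119.96149378  93.89657553] ((498.03533935546875, 119.14715576171875), (19.547277450561523, 20.232099533081055), 20.60611343383789)
side10 115 [497.8371096  120.00203822  93.82699073] ((498.59033203125, 118.84130096435547), (19.207767486572266, 19.58060073852539), 53.94143295288086)
```

```bash
python3 - <<'E'
from h import *
o=[]
for n in("side3","side10"):
    f=load(n)["frame"][:,:,::-1]; o.append(cv2.resize(f[315:360,320:370],(400,360),interpolation=cv2.INTER_CUBIC))
cv2.imwrite("pics/cmp.png",np.hstack(o))
E
```

```text
(no output)
```

View pics/cmp.png

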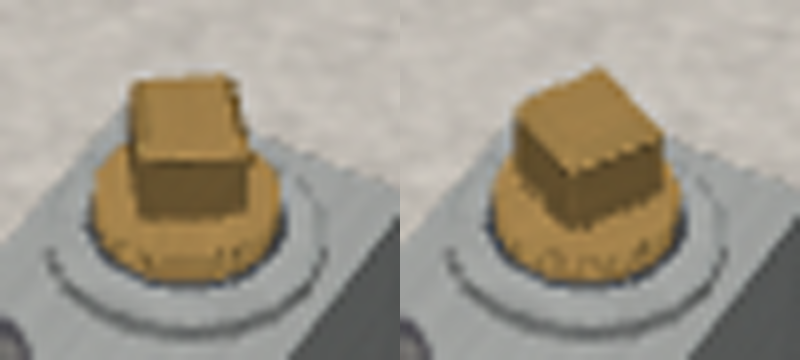

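```bash
python3 - <<'E'
from h import *
c=load("side10")
for q in([(200,70),(262,138),(170,172),(115,105)],[(135,85),(232,77),(245,158),(138,160)]):
    W=ray(c,np.array(q)/8+[319.6,314.6],92.5); d=np.roll(W,-1,0)-W; print(W.mean(0),np.linalg.norm(d,axis=1),np.degrees(np.arctan2(d[:,1],d[:,0]))%90)
E
```

```text
[497.91404385 119.54710967  92.5       ] [21.62617439 19.17975332 20.58651284 18.55819916] [45.33527322 44.64856407 43.5585249  47.86676828]
[497.86178266 119.16760708  92.5       ] [17.95273276 22.36048259 19.21914435 20.60439545] [23.21362962 19.8986953  17.63874736 16.33285069]
```

The plug turned about 64–70°, consistent with the key's rotation minus the socket play. The key stands in its hole, so I'm handing in.

```bash
python3 -c "
from station import manip
print(manip.hand_in()); print(manip.get_obs()['time_s'])"
```

```text
the job is handed in; nothing more can be done
None
the job is handed in; nothing more can be done
```

I tightened the plug with the larger tee key, stood the key back in its original hole in the stand and handed the job in, at about 22.6 s of robot time. No verdict was reported.

- **Seating:** the socket went down over the head until it made contact at the estimated full depth of the hole. The side view showed it fully over the head.
- **Tightening:** the taper bit after roughly 0.6–0.7 rad of plug turn. The moment peaked at 0.72 N m and settled at 0.59–0.62 N m during a 0.4 s hold. It fell to about zero when I backed off, before lifting the key.
- **Key in the stand:** the key axis measured within about 1.5 mm of the hole centre. The hub top was at z = 96 mm, its height at the start, so the mouth is on the hole's floor. The gripper is open and clear.
- **Bystanders:** in the last side picture the other objects and the smaller key look unmoved. I checked this by eye only.

**Disagreements:**
- A rectangle fit on sparse side-camera depth gave about 57° of plug turn. Its corners picked in the same picture gave about 64°, and the key's rotation less the socket play gave about 70°. I trusted the corners and the moment readings.
- The side camera placed the plug about 3 mm off the wrist camera in y. I used the wrist value, and the key went on without forcing.

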